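# Wedge the sample plate level and set the open tin on it

### The job

Push the wooden wedge, thin end first, under the low edge of the hinged steel plate until the plate is level, with its top flush with the two side rails, and leave the wedge there holding it. Then stand the open sample tin (the one without a lid) upright inside the ring on the levelled plate, keeping it upright on the way so that nothing spills. Leave the other things where they are.

Things in the scene. Friction and masses are not known exactly. Their poses are not given: they have to be found in the camera images.
- stage: fixed stage: two parallel aluminium rails (10 wide, 172 long, top 24 mm above the table, inner faces 116 mm apart), joined at the hinge end by a bar, with a steel plate 150 x 110 x 6 mm hinged between them. Origin on the table under the plate's middle; +x points from the plate's free low edge (x = -75 mm) to the hinge (x = +75 mm): the push direction. The free-edge end is open down to the bare table
- plate (a joint): tilt of the plate (0.5 kg, swings freely, no spring), rad: 0 = level, top 24 mm above the table, flush with the rails; negative = free edge low, positive = too high. Starts on its lower stop, -0.07, the free edge's underside then 7.5 mm above the table; at 0 it is 18 mm above. Upper stop +0.08
- ring (a point): centre of the ring (80 mm inner diameter, thin dark line) on top of the hinged plate, midway along and across it; z axis along the plate's normal
- low_edge (a point): point fixed to the stage where the middle of the underside of the plate's free edge is when the plate is level, 18 mm above the table; axes as those of the stage. When the plate hangs at its stop, the real edge is 10.5 mm lower.
- wedge_grip (a point): centre of the wooden wedge's grip block, 36 long (x) x 30 wide (y) x 34 mm high, 17 mm above its flat underside. +x points to the thin tip, 130 mm ahead. The wedge is 30 mm wide, about 0.12 kg; its top slopes evenly (1 in 5.6) from 23 mm high at the block (18 mm ahead of this point), through 18 mm high 46 mm ahead, to 3 mm at the tip. Friction holds it once it is under the plate
- wedge_tip (a point): middle of the wedge's thin end (3 mm high, 30 mm wide), half-way up; axes as those of the wedge grip
- tin_centre (a point): centre, half-way up, of the open sample tin: a round, shallow, light-coloured tin without a lid, 56 mm across, 30 mm high, about 0.08 kg, standing on the table; grasp it across its outside. z is its upright axis
- lidded_tin: bystander: round tin with a lid, 58 mm across, 34 mm high, standing on the table; origin at the centre of its underside. Not to be moved
- bottle: bystander: small brown bottle, 45 mm across, 90 mm high; origin under its centre
- vial: bystander: glass vial with a screw cap, 26 mm across, 59 mm high; origin under its centre
- beaker: bystander: small glass beaker, 47 mm across, 59 mm high; origin under its centre
- stopper: bystander: rubber stopper, 31 mm across, 25 mm high; origin under its centre
- spatula_b: bystander: spatula with a wooden grip, 188 mm long, 12 mm high, lying on the table; origin under its middle, its length along y
- timer_b: bystander: small square timer, 62 x 62 x 19 mm, lying on the clipboard (a fixed board 3 mm thick); origin under its centre
- calculator_b: bystander: pocket calculator, 118 x 66 x 14 mm, lying on the same clipboard; origin under its centre
There are look-alikes about, which are no part of the job. What is meant by the part that bears tin_centre is not blue or yellow, and is the smaller of those in its own colour.

How it is judged:
By the outcome, as a careful person would: the job done as asked, in the order asked, and still so for the second after the job is handed in, with the robot touching nothing.
It also fails if it takes over 66 s, if anything falls off the work surface, if the arm or the gripper's body presses on something with over 40 N, if the wrist force passes 120 N, or if a joint passes its speed limit or range.

### The arm

A 7-joint arm with a two-finger parallel gripper is mounted at the origin on a cart in front of the work surface, level with it; the furniture and walls round the work are solid. World frame = base frame: x ahead of the robot, y to its left, z up, the work surface at z = 0. Lengths are in m, angles in rad, forces in N, time in s.
With the tool pointing down it reaches from about 0.4 to 0.875 m from the base axis. Payload 19.3 kg.
Tool frame: the origin (TCP) lies where the fingers leave the gripper's body, on its centre line; the fingertips stand 73 mm ahead of it and the grasp point (between the pads) lies 54 mm ahead of it (env.grip_depth is the z of the grasp point in the tool frame, in m); z points along the fingers, x is the direction in which the jaws open and shut, and the axes are right-handed (so a half turn about z gives the same grasp; the last joint's range is limited). The gripper opens to 85 mm and grips with 20 to 120 N. Pads are 22 mm wide; open, the fingers measure 114 mm over their backs; the gripper's body (76 mm by 85 mm) begins 54 mm behind the grasp point. The pads swing forward as they close: fully open they stand 13 mm farther back than shut.
Start: joints at [1.121, 0.521, -0.036, 1.599, 0.021, 1.021, -0.113], TCP at [0.232, -0.58, 0.304] pointing down, gripper open.
Joint ranges: [-2.91, 2.91], [-0.3, 2.13], [-1.5, 1.42], [0.17, 2.43], [-1.26, 4.41], [0.16, 1.93], [-2.52, 2.52]. Speed limits (rad/s): [1.89, 1.89, 2.39, 2.39, 3.01, 3.01, 3.01].

### API

Orientations are given as a unit quaternion [w, x, y, z].
In Python, from rig import env, viewer, workorder gives the robot as it stands. The module is installed in compiled form; this text tells all that it offers.
- The arm moves only by the tool servo_tool, never from a script. Its argument "steps" is a list of rows, each a list of 7 numbers: the shift along the world's x, y, z scaled (see below), then the turn, a rotation vector about the world's x, y, z scaled (see below), then the gripper's target within -1 to 1 (fully open at 1, half-way at 0, shut at -1). In form: [[dx, dy, dz, wx, wy, wz, claw], ...]. A call has 1 to 5 rows; each row is the pose to reach, as a shift and turn from the pose commanded when the call began, turning the shorter way round; what a row does not reach only later rows make up. The controller multiplies each number of a shift by 250 mm and each number of a turn by 2 pi rad. A row lasts 1/8 s, in which the tool goes at most 62.5 mm and 10.7 degrees, less where a joint would pass 70% of its speed; a pose out of reach is approached as far as the arm can. A call with a number of a shift or a turn outside -1 to 1 is refused whole. A call with a gripper value outside its range is refused whole. The fingers move at their own pace and stop on an object; the grip force is fixed at half the most. Time passes only in rows, so rows that repeat a pose let the fingers close. It gives the time, the measured TCP pose, the force and the opening at its end, in the units of the state.
- env.sense(): the state, without advancing time (a new reading comes with each control period).
- viewer.camera(name): name is "scene" or "top" or "wrist"; returns (picture, depth): 384x512x3 uint8, red, green, blue; 384x512 float32, m along the optical axis (not along the pixel's ray), 0 where there is no reading.
- viewer.camera_model(name): a dict with "camera_matrix" (3x3 intrinsics, pixels), "xyz" and "rotation" of the camera in the world. Camera axes: x right, y down, z forward; pixel columns grow to the right and rows downward; lengths in m; the calibration is good to about 2 mm. A picture is of the moment at which its call begins: read the wrist's pose just before it. camera_model takes no time and is no camera call; for the wrist camera it gives the pose at the moment of the call.
- workorder.close_job(): hands the job in, once; it reports no verdict.
The state is a dict: "time": time; "qpos": joint angles; "dq": joint speeds; "joint_efforts": joint torques, N m; "tool_pos": TCP position; "eef_rot": TCP orientation; "ft_force": force on the tool from outside, world axes, zero at the start; "ft_torque": the same for the moment, N m; "width": finger opening in m.
Only numpy, scipy, OpenCV 4.12 (cv2) and the standard library are available. Lean on these libraries where they do the work, as an engineer would, in place of code of your own. Each camera call takes 0.05 s, during which the arm holds its last target. There are 200 camera calls.

## Working session

There is one attempt and no reset: what is moved stays moved. The work goes in short steps, Python scripts to look and compute and a tool call to move; the robot and the scene stay as the last step left them, time stands still between calls to the robot, and variables do not carry over. Pictures are saved under pics/ and viewed, about 8 in all and at most 12, crops included, and the job is handed in when it is done.

Besides the shell and the picture viewer there is one more tool, called after ">>>" by a JSON object that holds its "api" and its "payload". servo_tool: Moves the arm, as the interface text tells. Shifts and turns lie within -1 to 1; 1 stands for 250 mm of shift or 2 pi rad of turn. Its arguments: {"type":"object","properties":{"steps":{"type":"array","items":{"type":"array","items":{"type":"number"}}}},"required":["steps"]}

```bash
mkdir -p pics; ls; cat > h.py <<'E'
import numpy as np, cv2
from rig import env, viewer, workorder
def shot(n, f):
    m=viewer.camera_model(n); p,d=viewer.camera(n)
    cv2.imwrite('pics/%s.png'%f, p[:,:,::-1]); np.savez('pics/%s.npz'%f,p=p,d=d,K=m['camera_matrix'],t=m['xyz'],R=m['rotation'])
    return p,d,m
def load(f): return np.load('pics/%s.npz'%f)
def ray(s,u,v):
    K,R=np.array(s['K']),np.array(s['R']); r=R@np.linalg.inv(K)@np.array([u,v,1.]); return np.array(s['t']),r
def onz(s,u,v,z):
    t,r=ray(s,u,v); return t+r*(z-t[2])/r[2]
def dep(s,u,v):
    t,r=ray(s,u,v); return t+r*s['d'][int(round(v)),int(round(u))]
E
python3 - <<'E'
from h import *
for n in('scene','top'):
    p,d,m=shot(n,n+'0'); print(n,m)
print(env.sense())
a=cv2.imread('pics/top0.png');cv2.imwrite('pics/top0b.png',cv2.resize(a,(800,600)))
E
```

```text
pics
scene {'camera_matrix': array([[435.40788566,   0.        , 258.39683995],
       [  0.        , 435.40788566, 192.46242449],
       [  0.        ,   0.        ,   1.        ]]), 'xyz': array([-0.31373615,  0.78470745,  1.08998107]), 'rotation': array([ 0.16576794, -0.33030788,  0.8374209 , -0.40267101])}
top {'camera_matrix': array([[407.14018381,   0.        , 252.30043272],
       [  0.        , 407.14018381, 187.77049554],
       [  0.        ,   0.        ,   1.        ]]), 'xyz': array([ 0.43945176, -0.13129496,  1.31813934]), 'rotation': array([-0.03935993,  0.70902532, -0.70245069,  0.04792617])}
{'time': 0.1, 'qpos': array([ 1.12079834,  0.52195372, -0.03630933,  1.59992753,  0.02115021,
        1.02111551, -0.11283583]), 'dq': array([-0.00025158,  0.00033989, -0.00104709, -0.00277544,  0.00104971,
       -0.00171684, -0.00104245]), 'joint_efforts': array([ 3.92180169e-03, -9.28496218e+01,  1.98423475e+00, -3.70532548e+01,
        1.80869474e-02,  5.59017935e-03,  1.57583040e-04]), 'tool_pos': array([ 0.23159954, -0.58026478,  0.30339227]), 'eef_rot': array([-2.70492567e-04,  8.27843545e-01, -5.60958825e-01, -4.33246715e-04]), 'ft_force': array([-1.02791842,  0.47817121,  0.45589416]), 'ft_torque': array([ 0.00808767,  0.02019612, -0.01508234]), 'width': 0.08540047241483933}
```

Rotation is a quaternion; I'll fix the helper for that.

```bash
sed -i 's/^import numpy.*/import numpy as np, cv2\nfrom scipy.spatial.transform import Rotation as Ro/; s/K,R=np.array(s\[.K.\]),np.array(s\[.R.\]);/K=np.array(s["K"]); R=Ro.from_quat(np.roll(s["R"],-1)).as_matrix();/' h.py; cat h.py | sed -n 8,14p
```

```text
def load(f): return np.load('pics/%s.npz'%f)
def ray(s,u,v):
    K=np.array(s["K"]); R=Ro.from_quat(np.roll(s["R"],-1)).as_matrix(); r=R@np.linalg.inv(K)@np.array([u,v,1.]); return np.array(s['t']),r
def onz(s,u,v,z):
    t,r=ray(s,u,v); return t+r*(z-t[2])/r[2]
def dep(s,u,v):
    t,r=ray(s,u,v); return t+r*s['d'][int(round(v)),int(round(u))]
```

View pics/top0b.png

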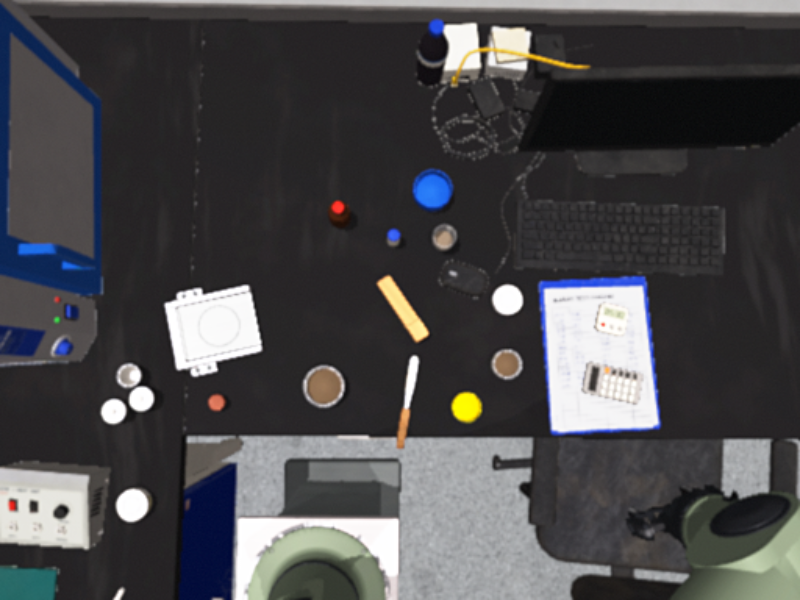

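View pics/scene0.png

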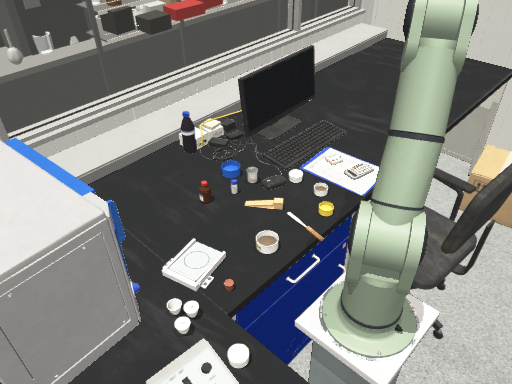

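Top view (800x600): open tins are the small light one at (507,363), the big light one at (324,386), blue at (433,190) and yellow at (467,407). Two more could mislead: the lidded tin at (507,299) and the beaker at (444,237). I choose (507,363), since it is light-coloured and the smaller of its colour. The stage is at (213,328) and the wedge at (403,308). Next I'll check close crops.

```bash
python3 - <<'E'
from h import *
s=load('top0'); q=load('scene0'); k=.64
for n,u,v,z in [('tin',507,363,.03),('bigtin',324,386,.04),('lidded',507,299,.034),('wedgeTL',388,282,.0),('wedgeBR',417,334,.03),('stage',219,326,.02),('red',338,211,.09),('vial',393,237,.06),('beaker',444,237,.06),('stopper',217,402,.02),('spat',408,400,.01)]:
    print(n,onz(s,u*k,v*k,z).round(3),dep(s,u*k,v*k).round(3))
a=s['p'][:,:,::-1];b=q['p'][:,:,::-1]
def c(im,x0,y0,x1,y1,w,h): return cv2.resize(im[y0:y1,x0:x1],(w,h),interpolation=cv2.INTER_CUBIC)
L=np.vstack([np.hstack([c(a,95,170,185,250,400,300),c(a,225,165,345,255,400,300)]),np.hstack([c(b,150,225,240,300,400,300),c(b,235,160,340,240,400,300)])])
cv2.imwrite('pics/crop1.png',L)
E
```

```text
tin [ 0.46  -0.375  0.03 ] [ 0.46  -0.376  0.024]
bigtin [ 0.411 -0.008  0.04 ] [ 0.411 -0.007  0.03 ]
lidded [ 0.59  -0.376  0.034] [ 0.591 -0.377  0.027]
wedgeTL [ 0.627 -0.133  0.   ] [ 0.627 -0.133 -0.002]
wedgeBR [ 0.517 -0.193  0.03 ] [ 0.517 -0.193  0.034]
stage [0.53 0.21 0.02] [0.53 0.21 0.02]
red [ 0.755 -0.033  0.09 ] [ 0.755 -0.033  0.089]
vial [ 0.71  -0.142  0.06 ] [ 0.71  -0.142  0.061]
beaker [ 0.711 -0.245  0.06 ] [ 0.72  -0.249  0.021]
stopper [0.377 0.207 0.02 ] [0.378 0.206 0.027]
spat [ 0.384 -0.176  0.01 ] [ 0.384 -0.176  0.01 ]
```

View pics/crop1.png

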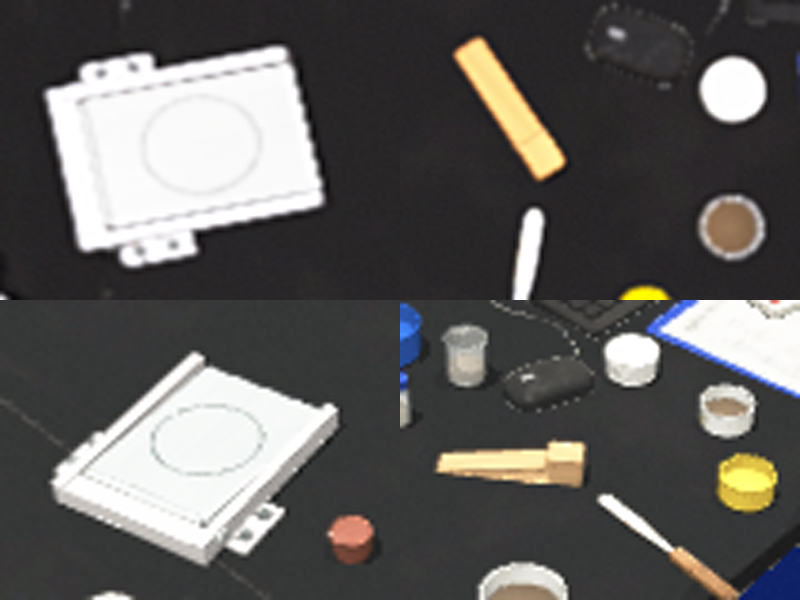

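The crop confirms the light open tin at top-view (507,363), smaller than the big one. The wedge's block end is its near end, at (0.517,-0.193). The stage's free edge faces -y, so the push is roughly +y. I'll go above the wedge.

>>> {"api": "servo_tool", "payload": {"steps": [[0.6,0.78,0,0,0,0.02,1],[0.6,0.78,0,0,0,0.02,1],[0.6,0.78,0,0,0,0.02,1],[0.6,0.78,0,0,0,0.02,1],[0.6,0.78,0,0,0,0.02,1]]}}

```text
time: 0.72
tool_pos: [0.3846, -0.3817, 0.3039]
eef_rot: [-0.001, 0.863, -0.505, 0.0]
ft_force: [-0.1, -0.5, -0.2]
width: 0.0855
```

>>> {"api": "servo_tool", "payload": {"steps": [[0.6,0.78,0,0,0,0,1],[0.6,0.78,0,0,0,0,1],[0.6,0.78,0,0,0,0,1],[0.6,0.78,0,0,0,0,1],[0.6,0.78,0,0,0,0,1]]}}

```text
time: 1.35
tool_pos: [0.5338, -0.1866, 0.3035]
eef_rot: [-0.001, 0.863, -0.505, -0.0]
ft_force: [-0.5, -0.8, -0.7]
width: 0.0852
```

```bash
python3 - <<'E'
from h import *
s=env.sense();print(s['time'],s['tool_pos'],s['eef_rot'])
p,d,m=shot('wrist','w1');print(m['xyz'],m['rotation'],m['camera_matrix'][0,0])
# stage from top view: mask
t=load('top0');g=t['p'].astype(int)
mask=((g.min(2)>150)).astype(np.uint8); mask[:,200:]=0; mask[:170]=0; mask[260:]=0
n,l,st,c=cv2.connectedComponentsWithStats(mask)
i=max(range(1,n),key=lambda i:st[i,4]); print(st[i],c[i])
E
```

```text
1.35 [ 0.53376072 -0.18660553  0.30348213] [-7.92524778e-04  8.62928843e-01 -5.05324750e-01 -2.83130318e-04]
[ 0.59609337 -0.15194921  0.37326087] [ 0.12173316  0.85415468 -0.50040081 -0.07210999] 272.412133789196
[ 105  182   63   59 2621] [135.28271652 209.49446776]
```

View pics/w1.png

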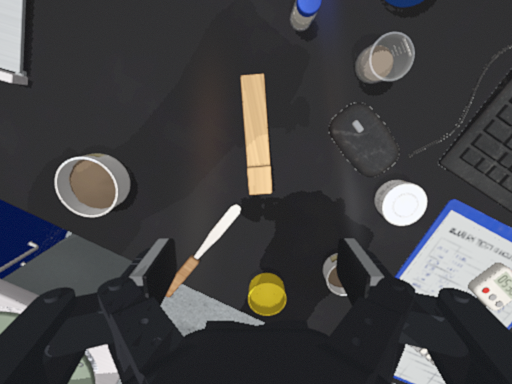

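The wrist view shows the wedge from block (260,180) to tip (253,75). I'll measure it from the wrist mask and depth, with top and scene as checks.

```bash
cat >> h.py <<'E'
def pts(s,mask):
    v,u=np.nonzero(mask&(s['d']>0)); K=s['K'];R=Ro.from_quat(np.roll(s["R"],-1)).as_matrix()
    c=np.c_[(u-K[0,2])/K[0,0],(v-K[1,2])/K[1,1],np.ones(len(u))]*s['d'][v,u][:,None]
    return c@R.T+s['t']
def wood(s,box):
    h=cv2.cvtColor(s['p'],cv2.COLOR_RGB2HSV); m=(h[...,0]>8)&(h[...,0]<25)&(h[...,1]>60)&(h[...,2]>130)
    b=np.zeros_like(m);b[box[1]:box[3],box[0]:box[2]]=1; return m&b
E
python3 - <<'E'
from h import *
for f,box in(('w1',(215,50,290,205)),('top0',(225,165,285,225)),('scene0',(240,190,290,215))):
    s=load(f);P=pts(s,wood(s,box));P=P[(P[:,2]>-.01)&(P[:,2]<.06)]
    (c,wh,a)=cv2.minAreaRect(P[:,:2].astype(np.float32)); bx=cv2.boxPoints((c,wh,a))
    B=P[P[:,2]>.0295]; q=cv2.minAreaRect(B[:,:2].astype(np.float32))
    d=np.array(c)-B[:,:2].mean(0); print(f,len(P),np.round(c,4),np.round(wh,4),'block',q,B.mean(0).round(4),'heading',np.degrees(np.arctan2(d[1],d[0])),bx.round(4).tolist(),P[:,2].min(),P[:,2].max())
E
```

```text
w1 2827 [ 0.5687 -0.167 ] [0.1599 0.0323] block ((0.5268176794052124, -0.19553245604038239), (0.035961925983428955, 0.02963417023420334), 33.432106018066406) [ 0.5274 -0.1951  0.0334] heading 34.25266791022882 [[0.4927999973297119, -0.19660000503063202], [0.510200023651123, -0.22380000352859497], [0.6446999907493591, -0.13729999959468842], [0.6273000240325928, -0.11020000278949738]] -0.002298895275008206 0.03562329724300756
top0 450 [ 0.5736 -0.1632] [0.1511 0.0359] block ((0.5262616872787476, -0.19421075284481049), (0.0353863351047039, 0.029531527310609818), 32.821903228759766) [ 0.5261 -0.1917  0.0338] heading 30.929951666723394 [[0.5015000104904175, -0.19210000336170197], [0.5221999883651733, -0.2214999943971634], [0.6456999778747559, -0.13439999520778656], [0.625, -0.10499999672174454]] -0.0054263505953788815 0.04078781118094832
scene0 281 [ 0.583  -0.1795] [0.1505 0.0805] block ((0.5234998464584351, -0.19303138554096222), (0.035689618438482285, 0.03395892307162285), 32.107059478759766) [ 0.5206 -0.1926  0.0325] heading 11.885527197751124 [[0.49799999594688416, -0.1867000013589859], [0.5418000221252441, -0.2542000114917755], [0.6680999994277954, -0.17229999601840973], [0.6241999864578247, -0.1046999990940094]] -0.00607469395785043 0.03621004790761129
```

>>> {"api": "servo_tool", "payload": {"steps": [[-0.028,-0.036,-0.25,0,0,0.0105,1],[-0.028,-0.036,-0.5,0,0,0.0105,1],[-0.028,-0.036,-0.75,0,0,0.0105,0.6],[-0.028,-0.036,-0.902,0,0,0.0105,0.4],[-0.028,-0.036,-0.902,0,0,0.0105,0.4]]}}

```text
time: 2.02
tool_pos: [0.5227, -0.2003, 0.0762]
eef_rot: [0.001, 0.877, -0.48, -0.002]
ft_force: [-0.3, -0.3, 0.9]
width: 0.06
```

>>> {"api": "servo_tool", "payload": {"steps": [[0,0,0,0,0,0,-1],[0,0,0,0,0,0,-1],[0,0,0,0,0,0,-1],[0,0,0,0,0,0,-1],[0,0,0,0,0,0,-1]]}}

```text
time: 2.65
tool_pos: [0.5254, -0.2001, 0.0806]
eef_rot: [-0.0, 0.878, -0.479, 0.001]
ft_force: [-2.1, -0.2, 9.7]
width: 0.0295
```

```bash
python3 - <<'E'
from h import *
# stage: points from top & scene near stage, height 10..35mm
for f,box in(('top0',(95,170,185,250)),('scene0',(150,225,240,300))):
    s=load(f);m=np.zeros(s['d'].shape,bool);m[box[1]:box[3],box[0]:box[2]]=1
    P=pts(s,m&(s['p'].min(2)>140));P=P[(P[:,2]>.008)&(P[:,2]<.04)]
    H=cv2.convexHull(P[:,:2].astype(np.float32)); r=cv2.minAreaRect(H); print(f,len(P),r)
    # plate: fit plane to inner points
    c=np.array(r[0]); I=P[np.linalg.norm(P[:,:2]-c,axis=1)<.045]; A=np.c_[I[:,:2]-c,np.ones(len(I))]; print(np.linalg.lstsq(A,I[:,2],rcond=None)[0])
E
```

```text
top0 2372 ((0.5210513472557068, 0.2505718469619751), (0.1737194061279297, 0.24109986424446106), 17.166215896606445)
[-0.01084382  0.06299194  0.02177472]
scene0 1733 ((0.5106092691421509, 0.22922074794769287), (0.21579450368881226, 0.24697797000408173), 65.88014221191406)
[-0.01863045  0.06499454  0.01928561]
```

The block is gripped (29.5 mm). I'll lift, turn about 67° and carry it to in front of the stage's free edge.

>>> {"api": "servo_tool", "payload": {"steps": [[0,0,0.15,0,0,0,-1],[0,0,0.35,0,0,0,-1],[0.04,0.1,0.4,0,0,0.028,-1],[0.07,0.25,0.4,0,0,0.055,-1],[0.09,0.36,0.4,0,0,0.08,-1]]}}

```text
time: 3.28
tool_pos: [0.5478, -0.1084, 0.1805]
eef_rot: [-0.0, 0.97, -0.243, 0.002]
ft_force: [0.1, -0.1, -1.2]
width: 0.0293
```

>>> {"api": "servo_tool", "payload": {"steps": [[0.03,0.1,0,0,0,0.026,-1],[0.06,0.2,0,0,0,0.052,-1],[0.09,0.3,0,0,0,0.078,-1],[0.09,0.35,0,0,0,0.105,-1],[0.09,0.35,0,0,0,0.105,-1]]}}

```text
time: 3.9
tool_pos: [0.5699, -0.0217, 0.1797]
eef_rot: [0.0, 0.997, 0.081, 0.001]
ft_force: [-1.0, -0.6, -0.5]
width: 0.0291
```

```bash
python3 - <<'E'
from h import *
s=env.sense();print(s['time'],s['tool_pos'],s['eef_rot'],s['width'],s['ft_force'])
p,d,m=shot('wrist','w2')
E
```

```text
3.9 [ 0.56993582 -0.02166094  0.17972248] [1.59529098e-04 9.96677916e-01 8.14394781e-02 8.47352238e-04] 0.02905575443779846 [-1.02191356 -0.56149549 -0.54328133]
```

View pics/w2.png

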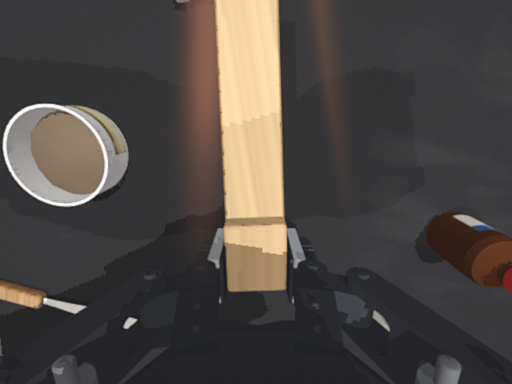

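The wedge is held straight, with its tip beyond the top of the image; the stage is not in view. I'll get the stage from the fixed top view (edge lines and ring) and the wedge's heading in the hand from this view.

```bash
python3 - <<'E'
from h import *
s=load('w2');P=pts(s,wood(s,(200,0,300,300)));P=P[(P[:,2]>.09)&(P[:,2]<.16)]
B=P[P[:,2]>P[:,2].max()-.006];print('z max',P[:,2].max())
x=[];
E=[]
for y0 in np.arange(P[:,1].min()+.01,P[:,1].max()-.01,.004):
    r=P[abs(P[:,1]-y0)<.003]
    if len(r)>10:E.append((y0,(r[:,0].min()+r[:,0].max())/2,np.ptp(r[:,0]),r[:,2].mean()))
E=np.array(E);print(E[::4].round(4)); f=np.polyfit(E[:,0],E[:,1],1);print('wedge heading',np.degrees(np.arctan2(1,f[0])))
print('block',cv2.minAreaRect(B[:,:2].astype(np.float32)))
t=load('top0');g=cv2.cvtColor(t['p'],cv2.COLOR_RGB2GRAY)
c=g[165:255,95:190].astype(np.uint8);k=8
u=cv2.resize(c,None,fx=k,fy=k,interpolation=cv2.INTER_CUBIC)
full=lambda x,y:((x+.5)/k-.5+95,(y+.5)/k-.5+165)
h=cv2.HoughCircles(cv2.GaussianBlur(u,(9,9),3),cv2.HOUGH_GRADIENT,1,400,param1=40,param2=20,minRadius=70,maxRadius=115);print(h)
if h is not None:
    for q in h[0]:
        x,y=full(*q[:2]);print('ring',onz(t,x,y,.0205))
cs,_=cv2.findContours((u>110).astype(np.uint8),cv2.RETR_EXTERNAL,cv2.CHAIN_APPROX_NONE);C=max(cs,key=cv2.contourArea)[:,0]
W=np.array([onz(t,*full(*q),.024)[:2] for q in C])
a=np.radians(99.7);R=np.array([[np.cos(a),np.sin(a)],[-np.sin(a),np.cos(a)]]);L=(W-[.53,.21])@R.T
for n,sel,ax in(('free',(L[:,0]<-.06)&(abs(L[:,1])<.055),0),('hinge',(L[:,0]>.06)&(abs(L[:,1])<.055),0),('railR',(L[:,1]<0)&(L[:,0]<-.02)&(L[:,0]>-.075),1),('railL',(L[:,1]>0)&(L[:,0]<-.02)&(L[:,0]>-.075),1)):
    q=L[sel];f=np.polyfit(q[:,1-ax],q[:,ax],1);print(n,len(q),np.median(q[:,ax]).round(4),'slopedeg',np.degrees(f[0]).round(2),'at0',f[1].round(4),'sd',np.std(q[:,ax]-np.polyval(f,q[:,1-ax])).round(4))
cv2.imwrite('pics/u.png',u)
E
```

```text
z max 0.1350067794232836
[[-0.0279  0.571   0.0299  0.1327]
 [-0.0119  0.5669  0.033   0.1324]
 [ 0.0041  0.5648  0.0305  0.1217]
 [ 0.0201  0.5616  0.0313  0.1177]
 [ 0.0361  0.5582  0.0314  0.1147]
 [ 0.0521  0.555   0.0315  0.1118]
 [ 0.0681  0.552   0.031   0.1088]
 [ 0.0841  0.5486  0.031   0.1059]]
wedge heading 101.25621129301983
block ((0.5692622661590576, -0.01798977330327034), (0.02968897856771946, 0.036796875298023224), 11.285531044006348)
None
free 271 -0.0776 slopedeg -3.56 at0 -0.0775 sd 0.0005
hinge 272 0.1003 slopedeg -3.79 at0 0.1003 sd 0.0003
railR 211 -0.0747 slopedeg -23.95 at0 -0.0912 sd 0.0094
railL 137 0.066 slopedeg 3.96 at0 0.0693 sd 0.0004
```

View pics/u.png

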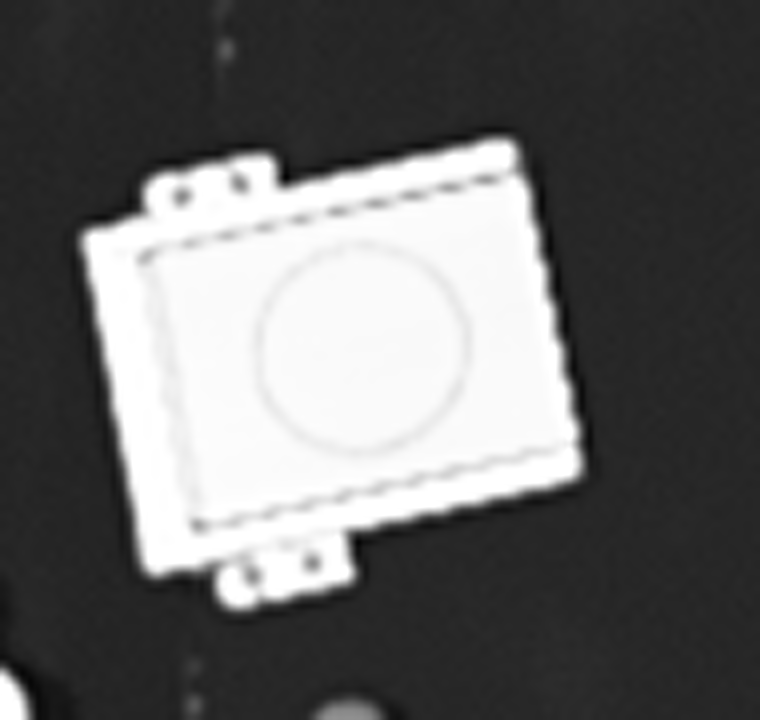

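The ring is at crop (362,349), and the heading from the edges is about 103.5°. Now I'll compute the stage pose and the wedge moves.

```bash
python3 - <<'E'
from h import *
t=load('top0');f=lambda x,y:((x+.5)/8-.5+95,(y+.5)/8-.5+165)
c=onz(t,*f(362.5,349),.0205)[:2];a=np.radians(103.5);d=np.array([np.cos(a),np.sin(a)])
e=np.array([.53,.21])-.0776*np.array([np.cos(np.radians(99.7)),np.sin(np.radians(99.7))])
print('ring',c,'free edge along',(e-c)@d)
for u,v in((390,190),(225,190),(330,215),(510,180),(170,515)):pass
# plate gap corners
for q in((145,258),(197,527),(507,177),(575,448)):
    w=onz(t,*f(*q),.022)[:2]-c;print('corner',(w@d).round(4),(w@[-d[1],d[0]]).round(4))
T=np.array(env.sense()['tool_pos'])
for L in(-.225,-.121):
    b=c+L*d; rot=Ro.from_rotvec([0,0,np.radians(2.25)]).apply([-.0007,.0037,0])[:2]
    g=b-rot; print(L,'block',b,'tcp',g,'shift/250',((g-T[:2])/.25).round(4))
print('dz',(.0815-T[2])/.25,'rot',2.25/360)
E
```

```text
ring [0.53158257 0.21071122] free edge along -0.07775152238209139
corner 0.0768 -0.0548
corner 0.0765 0.0546
corner -0.0697 -0.0545
corner -0.0745 0.0576
-0.225 block [ 0.58410778 -0.00807201] tcp [ 0.5849525  -0.01174167] shift/250 [0.0603 0.0433]
-0.121 block [0.55982946 0.09305446] tcp [0.56067418 0.0893848 ] shift/250 [-0.0368  0.4478]
dz -0.3919288610018142 rot 0.00625
```

>>> {"api": "servo_tool", "payload": {"steps": [[0.03,0.02,-0.1,0,0,0.00625,-1],[0.06,0.043,-0.25,0,0,0.00625,-1],[0.06,0.043,-0.36,0,0,0.00625,-1],[0.06,0.043,-0.394,0,0,0.00625,-1],[0.06,0.043,-0.394,0,0,0.00625,-1]]}}

```text
time: 4.58
tool_pos: [0.5849, -0.0121, 0.0806]
eef_rot: [0.0, 0.995, 0.099, 0.0]
ft_force: [0.1, -0.3, -0.2]
width: 0.0291
```

```bash
python3 - <<'E'
from h import *
s=env.sense();print(s['time'],s['tool_pos'],s['width'],s['ft_force'])
p,d,m=shot('wrist','w3')
E
```

```text
4.575 [ 0.58493171 -0.01205711  0.08063951] 0.02905925118614458 [ 0.10944553 -0.27069487 -0.18365122]
```

View pics/w3.png

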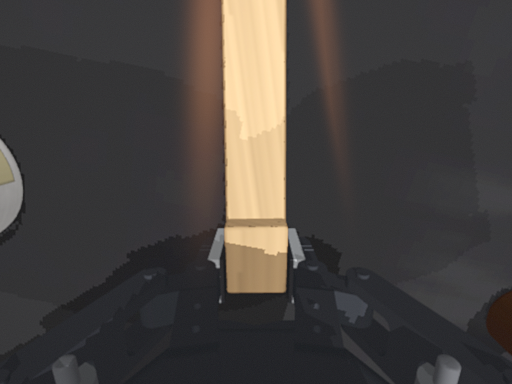

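It is just at table height with no contact force. I'll release briefly so it settles flat, regrip, and push in (total 104 mm along 103.5°).

>>> {"api": "servo_tool", "payload": {"steps": [[0,0,0,0,0,0,0.0],[0,0,0,0,0,0,0.0],[0,0,0,0,0,0,-1],[0,0,0,0,0,0,-1],[0,0,0,0,0,0,-1]]}}

```text
time: 5.25
tool_pos: [0.5848, -0.0114, 0.0804]
eef_rot: [0.0, 0.995, 0.101, 0.0]
ft_force: [-3.4, -1.1, 8.2]
width: 0.0292
```

>>> {"api": "servo_tool", "payload": {"steps": [[-0.009,0.04,0,0,0,0,-1],[-0.019,0.08,0,0,0,0,-1],[-0.029,0.12,0,0,0,0,-1],[-0.038,0.16,0,0,0,0,-1],[-0.048,0.2,0,0,0,0,-1]]}}

```text
time: 5.88
tool_pos: [0.5732, 0.0379, 0.0804]
eef_rot: [0.001, 0.995, 0.1, 0.0]
ft_force: [3.0, -9.6, 6.8]
width: 0.0291
```

>>> {"api": "servo_tool", "payload": {"steps": [[-0.009,0.035,0,0,0,0,-1],[-0.017,0.07,0,0,0,0,-1],[-0.025,0.105,0,0,0,0,-1],[-0.034,0.14,0,0,0,0,-1],[-0.034,0.14,0,0,0,0,-1]]}}

```text
time: 6.5
tool_pos: [0.5644, 0.0739, 0.0804]
eef_rot: [0.0, 0.995, 0.101, 0.0]
ft_force: [-1.4, -0.5, 7.0]
width: 0.0289
```

```bash
cat >> h.py <<'E'
C=np.array([.5316,.2107]);A=np.radians(103.5);D=np.array([np.cos(A),np.sin(A)]);N=np.array([-D[1],D[0]])
def tilt(s):
    m=s['d']>0;P=pts(s,m);L=np.c_[(P[:,:2]-C)@D,(P[:,:2]-C)@N,P[:,2]]
    I=L[(abs(L[:,0])<.06)&(abs(L[:,1])<.048)&(L[:,2]>0)&(L[:,2]<.04)]
    f=np.linalg.lstsq(np.c_[I[:,:2],np.ones(len(I))],I[:,2],rcond=None)[0]
    r=I[:,2]-np.c_[I[:,:2],np.ones(len(I))]@f; I=I[abs(r)<.004]
    f=np.linalg.lstsq(np.c_[I[:,:2],np.ones(len(I))],I[:,2],rcond=None)[0]
    Q=L[(abs(L[:,0])<.06)&(abs(abs(L[:,1])-.063)<.003)&(L[:,2]>.015)&(L[:,2]<.035)]
    fr=np.linalg.lstsq(np.c_[Q[:,:2],np.ones(len(Q))],Q[:,2],rcond=None)[0] if len(Q)>20 else None
    print('plate',len(I),f.round(4),'rails',len(Q),None if fr is None else fr.round(4))
E
python3 - <<'E'
from h import *
s=env.sense();print(s['time'],s['tool_pos'],s['width'],s['ft_force'])
tilt(load('top0'));tilt(load('scene0'))
for n in('scene','top','wrist'):
    shot(n,n+'4');print(n);tilt(load(n+'4'))
E
```

```text
6.5 [0.56444164 0.07390945 0.08039278] 0.02888156851668847 [-1.39999482 -0.46104393  7.01111079]
plate 991 [ 0.073  -0.0023  0.0188] rails 149 [0.0041 0.0008 0.0236]
plate 687 [0.07   0.0034 0.0176] rails 96 [0.0063 0.0015 0.0223]
scene
plate 713 [0.0221 0.0025 0.0214] rails 95 [-0.0092  0.0041  0.0222]
top
plate 619 [ 0.0177 -0.0015  0.0226] rails 86 [-0.0019  0.0044  0.0244]
wrist
plate 20635 [ 0.0206 -0.0003  0.0221] rails 2616 [ 0.0015 -0.0001  0.0237]
```

View pics/wrist4.png

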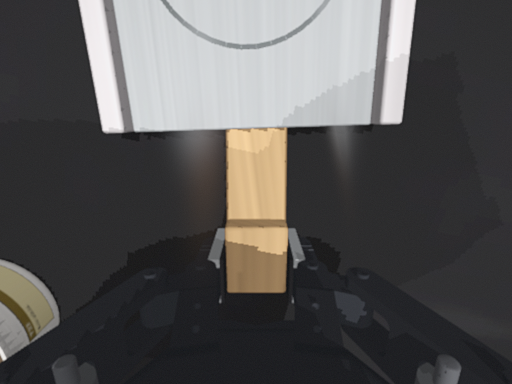

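The wedge is central under the plate edge (255,128), and the plate is still about 0.02 rad low. I'll push 15.5 mm more.

>>> {"api": "servo_tool", "payload": {"steps": [[-0.005,0.02,0,0,0,0,-1],[-0.01,0.04,0,0,0,0,-1],[-0.0145,0.06,0,0,0,0,-1],[-0.0145,0.06,0,0,0,0,-1],[-0.0145,0.06,0,0,0,0,-1]]}}

```text
time: 7.28
tool_pos: [0.561, 0.0882, 0.0804]
eef_rot: [0.0, 0.995, 0.101, 0.0]
ft_force: [0.6, -4.1, 7.7]
width: 0.0293
```

```bash
python3 - <<'E'
from h import *
s=env.sense();print(s['time'],s['tool_pos'],s['width'],s['ft_force'])
for n in('wrist','top'):
    shot(n,n+'5');print(n);tilt(load(n+'5'))
s=load('wrist5');P=pts(s,wood(s,(200,100,300,300)));P=P[(P[:,2]>.005)&(P[:,2]<.05)]
L=np.c_[(P[:,:2]-C)@D,(P[:,:2]-C)@N,P[:,2]];print(L.min(0),L.max(0))
for x in np.arange(-.135,-.07,.005):
    q=L[abs(L[:,0]-x)<.0015];print(x.round(3),q.mean(0).round(4) if len(q) else 0)
E
```

```text
7.275 [0.5610111  0.08815307 0.08038022] 0.02932225120824488 [ 0.57739489 -4.14507184  7.69762698]
wrist
plate 28302 [ 0.0033 -0.0003  0.0234] rails 3539 [-0.0002 -0.0003  0.0237]
top
plate 433 [0.0105 0.0037 0.0236] rails 62 [ 0.0078 -0.0001  0.0237]
[-0.1411492  -0.01651609  0.01516278] [-0.07669592  0.01456914  0.03569804]
-0.135 [-0.135   0.0007  0.0336]
-0.13 [-1.299e-01  1.000e-04  3.370e-02]
-0.125 [-0.125  -0.      0.0336]
-0.12 [-1.20e-01 -1.00e-04  3.36e-02]
-0.115 [-0.115  -0.0006  0.0336]
-0.11 [-0.11   -0.0006  0.0336]
-0.105 [-0.1053 -0.0006  0.0273]
-0.1 [-0.1    -0.0009  0.0216]
-0.095 [-0.095  -0.0011  0.0207]
-0.09 [-0.09   -0.0013  0.0198]
-0.085 [-0.085  -0.0016  0.019 ]
-0.08 [-0.08   -0.0016  0.0181]
-0.075 0
```

Only about 0.0035 rad remains, so 3 mm more. Then I'll open and lift straight off.

>>> {"api": "servo_tool", "payload": {"steps": [[-0.0028,0.0117,0,0,0,0,-1],[-0.0028,0.0117,0,0,0,0,-1],[-0.0028,0.0117,0,0,0,0,0.2],[-0.0028,0.0117,0,0,0,0,0.2],[-0.0028,0.0117,0,0,0,0,0.2]]}}

```text
time: 8.0
tool_pos: [0.5598, 0.0919, 0.0798]
eef_rot: [-0.0, 0.995, 0.101, -0.0]
ft_force: [0.4, -1.0, 0.3]
width: 0.0514
```

>>> {"api": "servo_tool", "payload": {"steps": [[0,0,0.1,0,0,0,0.2],[0,0,0.3,0,0,0,0.2],[0,0,0.5,0,0,0,0.2],[0,0,0.7,0,0,0,0.2],[0,0,0.7,0,0,0,0.2]]}}

```text
time: 8.62
tool_pos: [0.561, 0.0921, 0.2584]
eef_rot: [-0.0, 0.995, 0.101, 0.003]
ft_force: [-0.3, -0.0, -1.3]
width: 0.0513
```

```bash
python3 - <<'E'
from h import *
s=env.sense();print(s['time'],s['tool_pos'],s['width'],s['ft_force'])
shot('wrist','w6');tilt(load('w6'));shot('scene','s6');tilt(load('s6'))
E
```

```text
8.625 [0.5610007  0.09212034 0.25841878] 0.05131194022971793 [-2.97764814e-01 -2.43166402e-04 -1.26052042e+00]
plate 11486 [-0.0001 -0.      0.0236] rails 1453 [-0.0006 -0.0004  0.0236]
plate 704 [-0.0005  0.001   0.0229] rails 96 [0.0037 0.0034 0.0227]
```

View pics/w6.png

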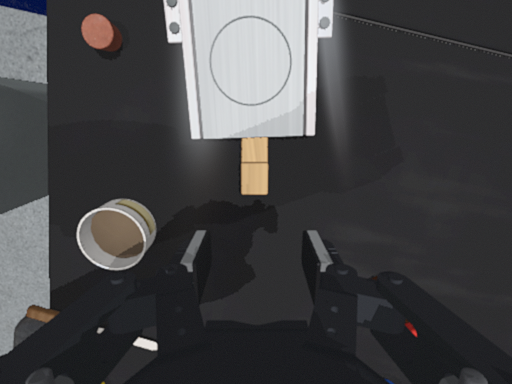

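Level: the wrist depth gives plate slope -0.0001 against rails -0.0006, both 23.6 mm high, with the wedge in place at (255,165). Now the tin.

>>> {"api": "servo_tool", "payload": {"steps": [[-0.202,-0.934,0,0,0,0,1],[-0.202,-0.934,0,0,0,0,1],[-0.202,-0.934,0,0,0,0,1],[-0.202,-0.934,0,0,0,0,1],[-0.202,-0.934,0,0,0,0,1]]}}

```text
time: 9.35
tool_pos: [0.5078, -0.1457, 0.2535]
eef_rot: [0.0, 0.995, 0.098, -0.001]
ft_force: [-0.9, -0.1, -0.8]
width: 0.0854
```

>>> {"api": "servo_tool", "payload": {"steps": [[-0.202,-0.934,0,0,0,0,1],[-0.202,-0.934,0,0,0,0,1],[-0.202,-0.934,0,0,0,0,1],[-0.202,-0.934,0,0,0,0,1],[-0.202,-0.934,0,0,0,0,1]]}}

```text
time: 9.98
tool_pos: [0.4573, -0.3782, 0.2532]
eef_rot: [-0.0, 0.995, 0.099, -0.001]
ft_force: [-0.2, 0.8, -0.7]
width: 0.0855
```

```bash
python3 - <<'E'
from h import *
s=env.sense();print(s['time'],s['tool_pos'],s['qpos'].round(2),s['eef_rot'].round(3))
shot('wrist','w7');w=load('w7')
P=pts(w,w['d']>0);T=P[(np.hypot(P[:,0]-.46,P[:,1]+.375)<.05)&(P[:,2]>.008)&(P[:,2]<.05)];R=T[T[:,2]>.027]
(c,r)=cv2.minEnclosingCircle(R[:,:2].astype(np.float32));print('rim',len(R),c,r*2,np.percentile(T[:,2],[5,50,99]),R[:,2].mean())
print('ring wrist6',onz(load('w6'),250,60,.024))
E
```

```text
9.975 [ 0.45729126 -0.37817376  0.25323017] [ 0.92  0.56 -0.47  1.72  0.31  0.94  0.52] [-0.     0.995  0.099 -0.001]
rim 253 (0.4601113498210907, -0.37612268328666687) 0.05662202462553978 [0.01357791 0.0184424  0.03043316] 0.029336364874425654
ring wrist6 [0.53158162 0.21176002 0.024     ]
```

View pics/w7.png

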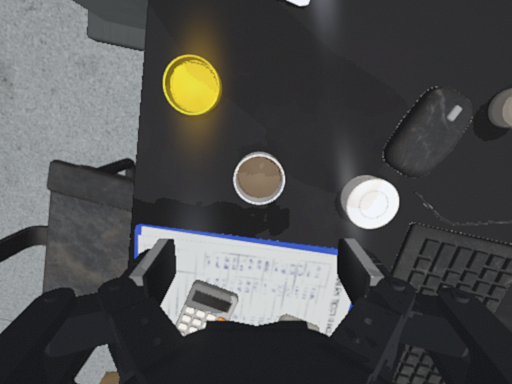

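The rim measures (0.460,-0.376), 56.6 mm across and 30 mm high, which matches the open tin at (259,178). I'll descend in two stages.

>>> {"api": "servo_tool", "payload": {"steps": [[0.008,0.008,-0.2,0,0,0,1],[0.008,0.008,-0.4,0,0,0,1],[0.008,0.008,-0.533,0,0,0,1],[0.008,0.008,-0.533,0,0,0,1],[0.008,0.008,-0.533,0,0,0,1]]}}

```text
time: 10.65
tool_pos: [0.4618, -0.3726, 0.1227]
eef_rot: [0.0, 0.995, 0.102, 0.0]
ft_force: [-0.0, 0.7, -0.4]
width: 0.0853
```

>>> {"api": "servo_tool", "payload": {"steps": [[-0.007,-0.014,0,0,0,0,1],[-0.007,-0.014,-0.08,0,0,0,1],[-0.007,-0.014,-0.163,0,0,0,1],[-0.007,-0.014,-0.163,0,0,0,1],[-0.007,-0.014,-0.163,0,0,0,1]]}}

```text
time: 11.28
tool_pos: [0.4592, -0.3767, 0.0808]
eef_rot: [-0.0, 0.995, 0.101, -0.0]
ft_force: [0.0, -0.0, 0.3]
width: 0.0855
```

>>> {"api": "servo_tool", "payload": {"steps": [[0,0,0,0,0,0,0.2],[0,0,0,0,0,0,0],[0,0,0,0,0,0,-1],[0,0,0,0,0,0,-1],[0,0,0,0,0,0,-1]]}}

```text
time: 11.9
tool_pos: [0.4593, -0.3769, 0.0819]
eef_rot: [0.0, 0.995, 0.101, 0.0]
ft_force: [-3.5, 2.2, 13.9]
width: 0.0529
```

>>> {"api": "servo_tool", "payload": {"steps": [[0,0,0.04,0,0,0,-1],[0,0,0.1,0,0,0,-1],[0,0,0.2,0,0,0,-1],[0,0,0.3,0,0,0,-1],[0,0,0.36,0,0,0,-1]]}}

```text
time: 12.52
tool_pos: [0.4594, -0.377, 0.1728]
eef_rot: [0.001, 0.995, 0.101, 0.001]
ft_force: [1.1, -0.1, -0.5]
width: 0.0535
```

```bash
python3 - <<'E'
from h import *
s=env.sense();print(s['time'],s['tool_pos'],s['width'],s['ft_force'])
shot('wrist','w8');w=load('w8')
P=pts(w,w['d']>0);t=s['tool_pos'];T=P[(np.hypot(P[:,0]-t[0],P[:,1]-t[1])<.04)&(P[:,2]>.05)&(P[:,2]<.16)]
print(np.percentile(T[:,2],[1,25,50,75,99]).round(4))
E
```

```text
12.525 [ 0.45935645 -0.37704441  0.17284935] 0.05345968923045219 [ 1.06121298 -0.0663166  -0.46603201]
[0.0981 0.1084 0.1115 0.1254 0.1587]
```

View pics/w8.png

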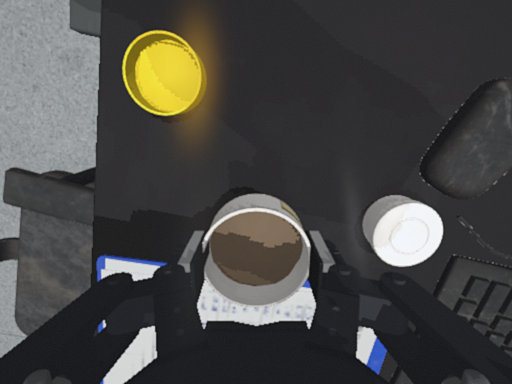

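The tin is in the hand. I'll check its rim for tilt before travelling.

```bash
python3 - <<'E'
from h import *
w=load('w8');t=env.sense()['tool_pos']
g=w['p'].astype(int);sat=np.ptp(g,axis=2)
P=pts(w,(w['d']>0));uv=np.nonzero(w['d']>0)
# contents: brown pixels
br=(g[...,0]-g[...,2]>20)&(g[...,0]<140);b=np.zeros_like(br);b[205:300,200:315]=1
Q=pts(w,br&b);Q=Q[(Q[:,2]>.08)&(Q[:,2]<.13)];m=Q.mean(0)
f=np.linalg.lstsq(np.c_[Q[:,:2]-m[:2],np.ones(len(Q))],Q[:,2],rcond=None)[0];print('contents',len(Q),m.round(4),f.round(4))
# rim: top-most points in light colour
li=(sat<25)&(g.min(2)>90);b[:]=0;b[190:310,205:310]=1
R=pts(w,li&b);h=np.hypot(R[:,0]-m[0],R[:,1]-m[1]);
for k in range(8):
    a=np.arctan2(R[:,1]-m[1],R[:,0]-m[0]);q=R[(a>-np.pi+k*np.pi/4)&(a<-np.pi+(k+1)*np.pi/4)&(R[:,2]<.14)&(h<.034)]
    if len(q):i=np.argsort(q[:,2])[-8:];print(k,len(q),q[i].mean(0).round(4),h[(a>-np.pi+k*np.pi/4)&(a<-np.pi+(k+1)*np.pi/4)&(R[:,2]<.14)&(h<.034)][i].mean().round(4))
print(t)
E
```

```text
contents 5239 [ 0.4591 -0.376   0.109 ] [-0.0029  0.0211  0.109 ]
0 284 [ 0.4377 -0.3926  0.1215] 0.0272
1 743 [ 0.4507 -0.4013  0.1216] 0.0272
2 809 [ 0.4681 -0.4009  0.1215] 0.0273
3 626 [ 0.4829 -0.387   0.1217] 0.027
4 234 [ 0.4827 -0.3641  0.1215] 0.0269
5 450 [ 0.4662 -0.3505  0.1217] 0.027
6 684 [ 0.4507 -0.3513  0.1215] 0.027
7 294 [ 0.4348 -0.3643  0.1216] 0.0272
[ 0.45975375 -0.37731102  0.17406532]
```

The rim is flat and level at z 0.1215 all round. I'll carry it smoothly to above the ring.

>>> {"api": "servo_tool", "payload": {"steps": [[0.007,0.06,0,0,0,0,-1],[0.022,0.17,0,0,0,0,-1],[0.037,0.3,0,0,0,0,-1],[0.055,0.45,0,0,0,0,-1],[0.0735,0.6,0,0,0,0,-1]]}}

```text
time: 13.2
tool_pos: [0.477, -0.2244, 0.17]
eef_rot: [-0.001, 0.995, 0.101, -0.001]
ft_force: [1.0, -0.4, -1.3]
width: 0.0531
```

>>> {"api": "servo_tool", "payload": {"steps": [[0.0185,0.15,0,0,0,0,-1],[0.037,0.3,0,0,0,0,-1],[0.055,0.45,0,0,0,0,-1],[0.0735,0.6,0,0,0,0,-1],[0.092,0.75,0,0,0,0,-1]]}}

```text
time: 13.82
tool_pos: [0.4996, -0.0371, 0.17]
eef_rot: [-0.0, 0.995, 0.101, -0.001]
ft_force: [-0.1, 0.1, -0.8]
width: 0.053
```

>>> {"api": "servo_tool", "payload": {"steps": [[0.0185,0.15,0,0,0,0,-1],[0.037,0.3,0,0,0,0,-1],[0.055,0.45,0,0,0,0,-1],[0.07,0.57,0,0,0,0,-1],[0.08,0.67,0,0,0,0,-1]]}}

```text
time: 14.45
tool_pos: [0.5193, 0.1303, 0.1699]
eef_rot: [-0.0, 0.995, 0.102, -0.001]
ft_force: [-0.2, -0.6, -0.7]
width: 0.0534
```

>>> {"api": "servo_tool", "payload": {"steps": [[0.01,0.08,0,0,0,0,-1],[0.02,0.15,0,0,0,0,-1],[0.03,0.2,0,0,0,0,-1],[0.037,0.22,0,0,0,0,-1],[0.037,0.22,0,0,0,0,-1]]}}

```text
time: 15.08
tool_pos: [0.5298, 0.183, 0.1708]
eef_rot: [0.0, 0.995, 0.101, -0.0]
ft_force: [0.6, -0.2, -0.8]
width: 0.0531
```

```bash
python3 - <<'E'
from h import *
s=env.sense();print(s['time'],s['tool_pos'],s['eef_rot'],s['width'],s['ft_force'])
shot('wrist','w9');tilt(load('w9'))
E
```

```text
15.075 [0.52983127 0.18297901 0.17081876] [ 1.16584165e-04  9.94905126e-01  1.00815542e-01 -5.62311393e-05] 0.05314694952925411 [ 0.61866965 -0.22169835 -0.79744916]
plate 13942 [ 0.0005 -0.0003  0.0236] rails 2122 [ 0.0001 -0.0001  0.0236]
```

View pics/w9.png

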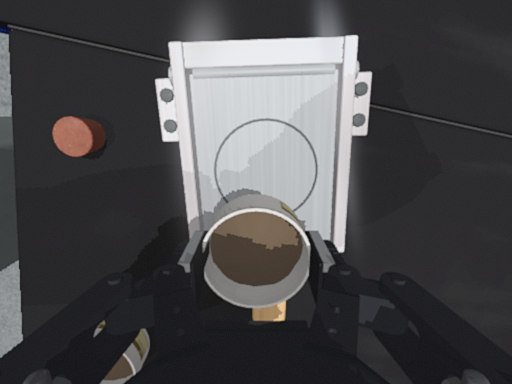

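The ring is visible at (266,168), the tin is upright and the plate still level. I'll finish the translation, then lower.

>>> {"api": "servo_tool", "payload": {"steps": [[0.005,0.06,0,0,0,0,-1],[0.008,0.108,0,0,0,0,-1],[0.008,0.108,-0.08,0,0,0,-1],[0.008,0.108,-0.18,0,0,0,-1],[0.008,0.108,-0.235,0,0,0,-1]]}}

```text
time: 15.75
tool_pos: [0.5313, 0.2109, 0.1111]
eef_rot: [0.0, 0.995, 0.101, -0.0]
ft_force: [-0.8, 0.5, -1.4]
width: 0.053
```

```bash
python3 - <<'E'
from h import *
s=env.sense();print(s['time'],s['tool_pos'],s['ft_force'])
print(onz(load('w9'),266,168,.0237))
shot('wrist','w10');w=load('w10');g=w['p'].astype(int);t=s['tool_pos']
P=pts(w,(w['d']>0)&(np.ptp(g,axis=2)<25)&(g.min(2)>90));R=P[(np.hypot(P[:,0]-t[0],P[:,1]-t[1])<.033)&(P[:,2]<.08)]
z=np.percentile(R[:,2],98);E=R[R[:,2]>z-.003];print('rim z',z,cv2.minEnclosingCircle(E[:,:2].astype(np.float32)))
E
```

```text
15.75 [0.53134833 0.21086595 0.11109834] [-0.76241653  0.49334063 -1.41317314]
[0.53188332 0.21275239 0.0237    ]
rim z 0.07585777709869626 ((0.5294116139411926, 0.22061851620674133), 0.03122810460627079)
```

>>> {"api": "servo_tool", "payload": {"steps": [[0,0.004,-0.01,0,0,0,-1],[0,0.004,-0.016,0,0,0,-1],[0,0.004,-0.019,0,0,0,-1],[0,0.004,-0.019,0,0,0,-1],[0,0.004,-0.019,0,0,0,-1]]}}

```text
time: 16.42
tool_pos: [0.5318, 0.2112, 0.1076]
eef_rot: [-0.0, 0.995, 0.101, 0.0]
ft_force: [0.7, -0.1, -0.7]
width: 0.0534
```

>>> {"api": "servo_tool", "payload": {"steps": [[0,0,-0.003,0,0,0,-1],[0,0,-0.006,0,0,0,-1],[0,0,-0.006,0,0,0,-1],[0,0,-0.006,0,0,0,-1]]}}

```text
time: 16.92
tool_pos: [0.5318, 0.2112, 0.1059]
eef_rot: [0.0, 0.995, 0.101, 0.0]
ft_force: [-0.1, -0.4, 1.5]
width: 0.0527
```

It's touching (force up about 2 N). I'll open and lift away.

>>> {"api": "servo_tool", "payload": {"steps": [[0,0,-0.001,0,0,0,0.5],[0,0,-0.001,0,0,0,0.7],[0,0,-0.001,0,0,0,0.9],[0,0,-0.001,0,0,0,0.9],[0,0,-0.001,0,0,0,0.9]]}}

```text
time: 17.55
tool_pos: [0.5317, 0.2112, 0.1057]
eef_rot: [0.0, 0.995, 0.101, -0.0]
ft_force: [0.7, 0.4, 0.1]
width: 0.0811
```

>>> {"api": "servo_tool", "payload": {"steps": [[0,0,0.08,0,0,0,0.9],[0,0,0.25,0,0,0,0.9],[0,0,0.45,0,0,0,0.9],[0,0,0.65,0,0,0,0.9],[0,0,0.65,0,0,0,0.9]]}}

```text
time: 18.18
tool_pos: [0.5327, 0.2118, 0.2732]
eef_rot: [-0.001, 0.995, 0.101, 0.003]
ft_force: [-0.9, 0.2, -0.1]
width: 0.0814
```

```bash
python3 - <<'E'
from h import *
s=env.sense();print(s['time'],s['tool_pos'],s['width'],s['ft_force'])
shot('wrist','w11');w=load('w11');tilt(w)
P=pts(w,w['d']>0);R=P[(np.hypot(P[:,0]-.5318,P[:,1]-.212)<.045)&(P[:,2]>.048)&(P[:,2]<.06)]
f=np.linalg.lstsq(np.c_[R[:,:2]-R[:,:2].mean(0),np.ones(len(R))],R[:,2],rcond=None)[0]
c=cv2.minEnclosingCircle(R[:,:2].astype(np.float32));print('rim',len(R),c,f.round(4))
shot('scene','s11')
a=w['p'][:,:,::-1];b=load('s11')['p'][:,:,::-1]
cv2.imwrite('pics/f.png',np.hstack([cv2.resize(a,(400,300)),cv2.resize(b[150:300,140:340],(400,300))]))
o=load('scene0')
dd=np.abs(o['p'].astype(int)-load('s11')['p']).sum(2)>90
n,l,st,c=cv2.connectedComponentsWithStats(dd.astype(np.uint8))
print([ (st[i].tolist()) for i in range(1,n) if st[i,4]>15])
E
```

```text
18.175 [0.53271366 0.21184733 0.27319096] 0.08137964210031663 [-0.92358442  0.19688157 -0.06830194]
plate 5724 [ 0.     -0.      0.0236] rails 977 [ 0.0015 -0.0002  0.0235]
rim 304 ((0.5319323539733887, 0.21172183752059937), 0.028318971395492554) [-0.0047  0.0278  0.0526]
[[151, 0, 317, 288, 28350], [471, 4, 8, 32, 83], [156, 88, 35, 32, 114], [186, 90, 10, 7, 24], [168, 183, 5, 8, 18], [313, 182, 16, 15, 184], [199, 195, 7, 7, 24], [244, 197, 40, 13, 332], [174, 204, 3, 9, 17], [197, 214, 4, 10, 24], [175, 230, 51, 43, 699], [255, 231, 24, 16, 207], [408, 271, 8, 21, 44], [346, 278, 9, 11, 41], [392, 305, 32, 32, 261]]
```

The picture limit is reached, so I'll check the bystanders numerically: depth-blob centroids in the scene view, before and after.

```bash
python3 - <<'E'
from h import *
o=load('scene0');n=load('s11')
for k,x,y in(('bottle',.755,-.033),('vial',.71,-.142),('beaker',.715,-.247),('stopper',.377,.207),('lidded',.59,-.377),('bigtin',.411,-.008),('spat',.42,-.176),('yellow',.372,-.30)):
    r=[]
    for s in(o,n):
        P=pts(s,s['d']>0);Q=P[(np.hypot(P[:,0]-x,P[:,1]-y)<.06)&(P[:,2]>.006)&(P[:,2]<.12)];r.append((len(Q),Q.mean(0).round(4).tolist() if len(Q) else 0))
    print(k,r)
shot('top','t12');tilt(load('t12'))
E
```

```text
bottle [(211, [0.7523, -0.0245, 0.0485]), (160, [0.7523, -0.027, 0.0563])]
vial [(92, [0.7095, -0.1404, 0.0349]), (88, [0.7116, -0.139, 0.0361])]
beaker [(173, [0.7076, -0.2456, 0.0351]), (176, [0.708, -0.2451, 0.0347])]
stopper [(91, [0.3744, 0.2094, 0.0206]), (88, [0.3746, 0.2095, 0.0212])]
lidded [(167, [0.5857, -0.3667, 0.0261]), (163, [0.5862, -0.3671, 0.0262])]
bigtin [(435, [0.4103, -0.0058, 0.0265]), (436, [0.4101, -0.0055, 0.0263])]
spat [(36, [0.4112, -0.1792, 0.0084]), (38, [0.4125, -0.1792, 0.0082])]
yellow [(174, [0.3714, -0.293, 0.0195]), (174, [0.3715, -0.2928, 0.0193])]
plate 664 [0.003  0.0039 0.0245] rails 136 [-0.0079  0.0069  0.0242]
```

```bash
python3 -c "
from h import *
print(workorder.close_job(), env.sense()['time'])"
```

```text
the job is handed in; nothing more can be done
the job is handed in; nothing more can be done
```

I pushed the wedge under the plate's free edge until the plate was level and left it there. I then stood the small light open tin upright in the ring and handed the job in at about 18 s of the 66 s allowed.

**Last checks that agreed:**
- **Plate:** the close wrist camera gives a slope of 0.000 with the tin on it, and a height of 23.6 mm. The rails measure 23.5 mm and 0.0015.
- **Tin:** its rim is 56.6 mm across and centred at (0.532, 0.212), within 1 mm of the ring's centre. The rim was flat while carried. The gripper is clear and open.
- **Bystanders:** the beaker, stopper, lidded tin, big tin, spatula and yellow tin are in the same places to about 1 mm in the scene camera.

**Checks that disagreed or were incomplete:**
- The far top camera read a noisier slope: plate 0.003 and rails -0.008 on few pixels. I trusted the wrist view.
- A fit to the tin rim after placing gave a slope of 0.028 on sparse points that may include the inner wall. I did not take it as a real tilt.
- In the last scene picture the bottle shows fewer points, and its mean height reads 8 mm higher. I took this as the arm hiding part of it, since the arm never worked near it. The vial shifted about 2 mm on few points.
- The picture limit was reached before I could look at the final scene, so the last checks are numbers only. I did not re-measure the timer, calculator or blue tin.

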